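# Wedge the pepper grinder into the one-handed V holder

### The arm

A 7-joint arm with a two-finger parallel gripper is mounted at the origin on a cart in front of the work surface, level with it; the furniture and walls round the work are solid. World frame = base frame: x ahead of the robot, y to its left, z up, the work surface at z = 0. Lengths are in m, angles in rad, forces in N, time in s.
With the tool pointing down it reaches from about 0.4 to 0.85 m from the base axis. Payload 10.4 kg.
Tool frame: the origin (TCP) lies at the very end of the fingers, on their centre line; the grasp point (between the pads) lies 19 mm behind it (manip.grip_point_offset is the z of the grasp point in the tool frame, in m); z points along the fingers, y is the direction in which the jaws open and shut (so a half turn about z gives the same grasp; the last joint's range is limited). The gripper opens to 85 mm and grips with 20 to 120 N. Pads are 22 mm wide; open, the fingers measure 114 mm over their backs; the gripper's body (76 mm by 85 mm) begins 54 mm behind the grasp point. The pads swing forward as they close: fully open they stand 13 mm farther back than shut.
Start: joints at [-1.203, 0.332, -0.065, 1.46, 0.022, 1.35, -0.088], TCP at [0.238, 0.578, 0.231] pointing down, gripper open.
Joint ranges: [-2.6, 2.6], [-0.5, 2.12], [-1.47, 1.34], [0.16, 2.42], [-1.27, 4.41], [0.06, 2.06], [-2.6, 2.6]. Speed limits (rad/s): [2.22, 2.22, 2.79, 2.79, 3.14, 3.14, 3.14].

### API

Orientations are given as a unit quaternion [x, y, z, w].
In Python, from workcell import manip, camera, get_calibration, hand_in gives the robot as it stands.
- The arm moves only by the shell command python3 -m pendant 'ROWS' [FORCE]. ROWS is JSON, a list of rows, each a list of 5 numbers: the shift along the tool's x, y, z in units of 40 mm (1.0 is 40 mm), then the turn about the tool's z in units of 6 degrees (1.0 is 6 degrees), then the closure, from 0 (fully open) to 1 (shut). A call has 1 to 5 rows; each row is the pose to reach, as a shift and turn from the pose commanded when the call began, along the tool's axes at that moment; what a row does not reach only later rows make up. A row lasts 1/8 s, in which the tool goes at most 62.5 mm and 10.7 degrees, less where a joint would pass 70% of its speed; a pose out of reach is approached as far as the arm can. A call with a gripper value outside its range is refused whole. The fingers move at their own pace and stop on an object; FORCE is the grip in N (left out, the last holds). Time passes only in rows, so rows that repeat a pose let the fingers close. It gives the time, the measured TCP pose, the force and the opening at its end, in the units of the state.
- manip.get_obs(): the state, without advancing time (a new reading comes with each control period).
- camera(name): name is "scene" or "top" or "wrist"; returns (picture, depth): 400x640x3 uint8, red, green, blue; 400x640 float32, m along the optical axis (not along the pixel's ray), 0 where there is no reading.
- get_calibration(name): a dict with "vfov" (degrees; the focal length in pixels is half the picture's height over the tangent of half this angle, whatever the lens; pixels are square), "cx", "cy" (the principal point, pixels), "position" and "rotation" of the camera in the world. Camera axes: x right, y down, z forward; pixel columns grow to the right and rows downward; lengths in m; the calibration is good to about 2 mm. The wrist camera is an equidistant fisheye: a pixel r from the principal point sees the ray r / f radians off the axis. A picture is of the moment at which its call begins: read the wrist's pose just before it. get_calibration takes no time and is no camera call; for the wrist camera it gives the pose at the moment of the call.
- hand_in(): hands the job in, once; it reports no verdict.
The state is a dict: "clock": time; "joint_pos": joint angles; "joint_velocities": joint speeds; "tau": joint torques, N m; "position": TCP position; "ee_rot": TCP orientation; "ft_force": force on the tool from outside, world axes, zero at the start; "torque": the same for the moment, N m; "grip_width": opening from 0.0 (shut) to 1.0 (fully open).
Only numpy, scipy, OpenCV 4.12 (cv2) and the standard library are available. Lean on these libraries where they do the work, as an engineer would, in place of code of your own. Each camera call takes 0.05 s, during which the arm holds its last target.

### The job

Get the pepper grinder ready for one-handed use: stand it on the worktop in the mouth of the V-shaped holder and slide it in until it is centred against both rubber faces, then press it home firmly for a moment, with about 12 N and never as much as 20 N. Let go and leave it standing upright there, touching both faces; do not disturb the salt bowl, the clip-top jar or the oil bottle.

Things in the scene. Friction and masses are not known exactly. Their poses are not given: they have to be found in the camera images.
- grinder_mid (a point): Centre of the pepper grinder: a loose round glass grinder with a black cap, standing upright on the worktop, 43 mm across and 112 mm tall, about 0.16 kg; this point lies on its axis, 56 mm above its underside. The glass body is 43 mm across up to 78 mm high, the black cap above it 39 mm across (78 to 112 mm); the cap does not turn. z is its axis.
- grinder: The same pepper grinder; origin at the centre of its underside. Standing free it tips over if pushed higher than about 20 mm above the worktop; once it stands between the faces of the V it can be pushed anywhere below 78 mm.
- holder: One-handed holder, fixed to the worktop: dark wooden base (120 x 110 mm, from 15 mm before the origin to 105 mm behind it), grey housing to 75 mm high, black clamp knob on top to 92 mm. In front of it stands an upright V (see the seat). Origin on the worktop, on the centre line. x is level and is the push-in direction (the V opens to -x), y across, z up.
- holder_seat (a point): Mean place of the seated grinder's axis: on the holder's centre line, 100 mm before its origin, 40 mm up, same axes. The V sits on a slide whose setting differs every time and is NOT measured: the real seat is up to 16 mm nearer or further along x. The V is sprung: it gives 1 mm for each 2 N, 15 mm at most, and returns when released (so a pressed seat lies a little further along +x).
- holder_mouth (a point): Free spot before the V's mouth: on the centre line, 165 mm before the holder's origin, on the worktop. The V: two upright rubber-lined faces at 90 degrees, 3 to 79 mm above the worktop, mouth 76 mm wide, no floor (the grinder stands on the worktop). Seated, the grinder's axis is 31 mm before the apex; the arms reach 7 mm further out than that axis. Same axes as the holder.
- salt_dish: Small stoneware bowl of salt, loose, 110 mm across, 51 mm high; origin at the centre of its underside. Leave it alone.
- clip_jar: Low clip-top glass jar with a red ring, loose, 94 x 90 mm, 69 mm high; origin at the centre of its underside. Leave it alone.
- bottle: Clear square oil bottle with a black cap, loose, 42 x 42 mm, 170 mm high; origin at the centre of its underside. Leave it alone.

How it is judged:
On the way:
1. the grinder, upright on the worktop and centred in the V, is pressed against the holder with more than 3.5 N for 0.3 s (contact force between grinder and holder above 3.5 N and angle between grinder_mid's own z axis and vertical below 0.08 rad and height (world z) of grinder_mid between 0.052 and 0.06 m and y of grinder_mid in the frame of holder between -0.003 and 0.003 m and x of grinder_mid in the frame of holder between -0.13 and -0.06 m), for 0.3 s.
At the end, for the whole second after the job is handed in: The grinder stands upright (within 0.08 rad) on the worktop in the V, its axis within 3 mm of the holder's centre line, still touching the V's faces, at rest and released (angle between grinder_mid's own z axis and vertical below 0.08 rad and height (world z) of grinder_mid between 0.052 and 0.06 m and y of grinder_mid in the frame of holder between -0.003 and 0.003 m and x of grinder_mid in the frame of holder between -0.13 and -0.06 m and contact force between grinder and holder above 0.03 N and linear speed of grinder below 0.01 m/s).
It fails at once if the grinder is pressed against the holder with more than 20 N (contact force between grinder and holder above 20 N).
It fails at once if the grinder is tipped by more than 0.5 rad (angle between grinder_mid's own z axis and vertical above 0.5 rad).
It fails at once if the salt bowl, the clip-top jar or the oil bottle is moved by more than 15 mm (distance of any of salt_dish, clip_jar, bottle from where it was at the start of the episode above 0.015 m).
It also fails if it takes over 64 s, if anything falls off the work surface, if the arm or the gripper's body presses on something with over 40 N, if the wrist force passes 120 N, or if a joint passes its speed limit or range.

## Working session

There is one attempt and no reset: what is moved stays moved. The work goes in short steps, Python scripts to look and compute and a shell command to move; the robot and the scene stay as the last step left them, time stands still between calls to the robot, and variables do not carry over. Pictures are saved under pics/ and viewed, and the job is handed in when it is done.

```bash
ls; mkdir -p pics; python3 - <<'E'
from workcell import manip, camera, get_calibration
import cv2
o=manip.get_obs();print(o['clock'],o['position'],o['ee_rot'],o['ft_force'],o['grip_width'],manip.grip_point_offset)
import numpy as np
for n in ['scene','top','wrist']:
    print(n,get_calibration(n))
    p,d=camera(n);cv2.imwrite(f'pics/{n}0.png',p[:,:,::-1]);np.savez(f'pics/{n}0.npz',p=p,d=d)
E
```

```text
pics
0.0 [0.23790515 0.57752713 0.2304918 ] [ 1.94111059e-01  9.80979281e-01 -7.31487698e-04 -1.06401146e-04] [-0.36625885 -0.45656149 -0.85620233] 1.0041841609830857 -0.0187
scene {'vfov': 45.082244797247284, 'cx': 314.70502277765166, 'cy': 196.39136890065433, 'position': array([-0.24018259,  0.76493145,  0.62791293]), 'rotation': array([-0.30966152,  0.7915753 , -0.48719256,  0.20040384])}
top {'vfov': 46.69629094384367, 'cx': 315.29373453614517, 'cy': 203.22531602228904, 'position': array([ 0.40000153, -0.04523293,  1.32119609]), 'rotation': array([ 0.7066197 , -0.70466594,  0.04940914, -0.0411492 ])}
wrist {'vfov': 65.70646984690485, 'cx': 318.36615118413795, 'cy': 201.34620940261306, 'position': array([0.15964723, 0.60911502, 0.37267264]), 'rotation': array([0.81977105, 0.5484515 , 0.09083121, 0.13757202])}
```

View pics/scene0.png

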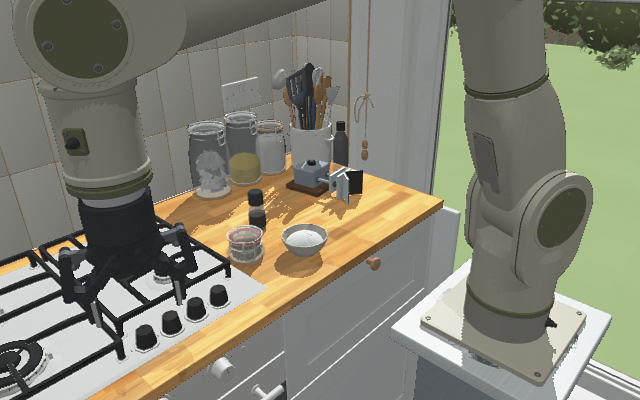

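View pics/top0.png

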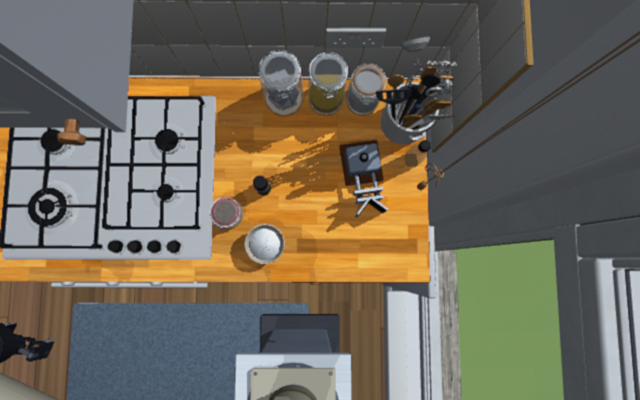

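View pics/wrist0.png

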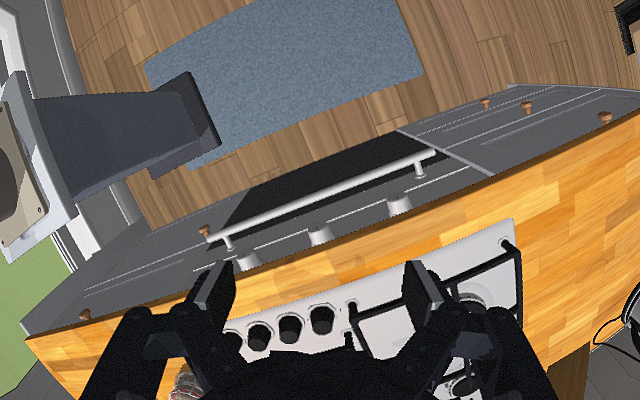

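```bash
cat > h.py <<'E'
import numpy as np, cv2
from scipy.spatial.transform import Rotation as R
from workcell import manip, camera, get_calibration
def rays(n,uv,c=None):
    c=c or get_calibration(n); uv=np.atleast_2d(uv).astype(float)
    f=200/np.tan(np.radians(c['vfov'])/2); q=(uv-[c['cx'],c['cy']])/f
    if n=='wrist':
        r=np.linalg.norm(q,axis=1,keepdims=True); dd=np.c_[q/np.maximum(r,1e-9)*np.sin(r),np.cos(r)]
    else: dd=np.c_[q,np.ones(len(q))]
    return c['position'],R.from_quat(c['rotation']).apply(dd)
def plane(n,uv,z,c=None):
    p,d=rays(n,uv,c); return p+d*((z-p[2])/d[:,2])[:,None]
def depthpts(n,d,c=None):
    c=c or get_calibration(n); v,u=np.mgrid[:400,:640]
    p,r=rays(n,np.c_[u.ravel(),v.ravel()],c)
    z=d.ravel()[:,None]
    if n=='wrist':
        rr=R.from_quat(c['rotation']).inv().apply(r); r=r/rr[:,2:3]
    return (p+r*z).reshape(400,640,3)
E
python3 - <<'E'
from h import *
f=np.load('pics/top0.npz');p,d=f['p'],f['d']
im=cv2.resize(p[125:265,205:445],None,fx=3.3,fy=3.3,interpolation=cv2.INTER_CUBIC)[:,:,::-1]
cv2.imwrite('pics/topz.png',im)
f=np.load('pics/scene0.npz');q=f['p']
cv2.imwrite('pics/scz.png',cv2.resize(q[130:270,210:390],None,fx=4,fy=4,interpolation=cv2.INTER_CUBIC)[:,:,::-1])
P=depthpts('top',d)
np.save('pics/P.npy',P)
for u,v in [(261,183),(265,243),(226,212),(362,150),(364,156),(356,180),(425,146),(300,200),(370,197)]:
    print(u,v,P[v,u].round(3))
m=(P[...,2]>0.095)&(P[...,2]<0.13)&(p.max(2)<60)
n,l,s,c=cv2.connectedComponentsWithStats(m.astype(np.uint8))
for i in range(1,n):
    if s[i,4]>15: print(s[i],c[i],np.median(P[l==i],0).round(4), plane('top',c[i],0.112).round(4))
E
```

```text
261 183 [0.609 0.084 0.116]
265 243 [0.454 0.077 0.051]
226 212 [0.537 0.183 0.067]
362 150 [ 0.709 -0.188  0.076]
364 156 [ 0.688 -0.191  0.091]
356 180 [ 0.63  -0.173  0.048]
425 146 [ 0.697 -0.339  0.168]
300 200 [ 0.58  -0.016 -0.001]
370 197 [ 0.578 -0.208  0.078]
[254 177  13  13 143] [259.8951049  182.94405594] [0.6095 0.0874 0.1105] [[0.6094 0.0873 0.112 ]]
```

View pics/topz.png

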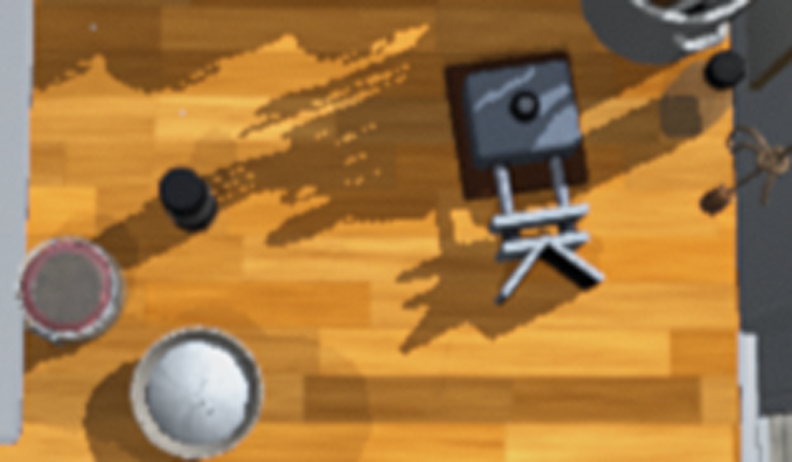

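View pics/scz.png

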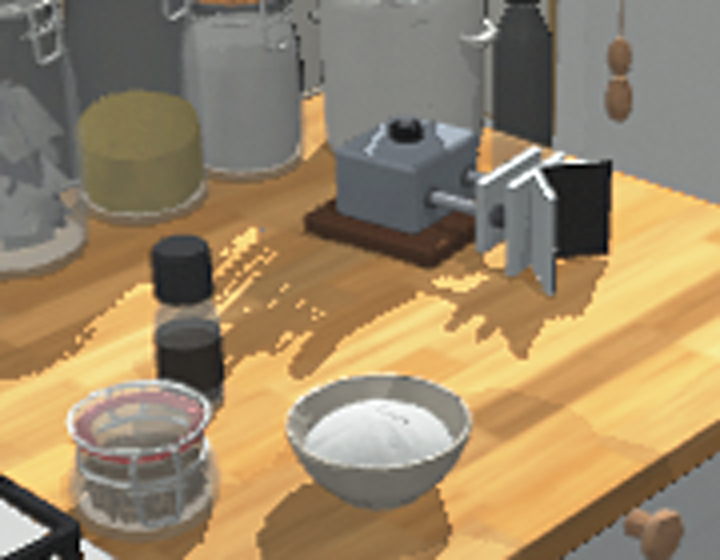

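```bash
python3 - <<'E'
from h import *
f=np.load('pics/top0.npz');p,d=f['p'],f['d'];P=np.load('pics/P.npy')
z=P[...,2]
reg=np.zeros((400,640),bool);reg[135:225,335:392]=1
m=reg&(z>0.071)&(z<0.083)
n,l,s,c=cv2.connectedComponentsWithStats(m.astype(np.uint8))
for i in range(1,n):
    if s[i,4]>10:
        q=P[l==i]; r=cv2.minAreaRect(q[:,:2].astype(np.float32)); print(s[i],np.median(q,0).round(4),r, cv2.boxPoints(r).round(4).tolist())
m=reg&(z>0.005)
q=P[m&(P[...,0]>0.6)]; r=cv2.minAreaRect(q[:,:2].astype(np.float32)); print('base',r,cv2.boxPoints(r).round(4).tolist())
m2=reg&(z>0.012)&(z<0.03); print(np.median(z[m2]),m2.sum())
# V pixels
for uv in [(356.5,216),(387.4,209.2),(370,198.6)]: print(uv,plane('top',uv,0.079).round(4))
v,u=np.where(reg&(z>0.06)&(P[...,0]<0.615))
for a,b in sorted(zip(v,u)): print(b,a,P[a,b].round(3),p[a,b].tolist()) if a%3==0 else 0
E
```

```text
[346 144  35  29 646] [ 0.6864 -0.1903  0.0746] ((0.6862548589706421, -0.19191938638687134), (0.07427333295345306, 0.08715794235467911), 8.908148765563965) [[0.642799973487854, -0.15459999442100525], [0.6563000082969666, -0.24070000648498535], [0.7297000288963318, -0.22920000553131104], [0.7161999940872192, -0.14309999346733093]]
[355 187  29   7  77] [ 0.5974 -0.2034  0.075 ] ((0.5976827144622803, -0.20588722825050354), (0.008194110356271267, 0.07754585891962051), 9.071520805358887) [[0.5874999761581421, -0.16820000112056732], [0.5997999906539917, -0.24480000138282776], [0.6078000068664551, -0.2434999942779541], [0.5956000089645386, -0.16699999570846558]]
[357 195  32  20 179] [ 0.5669 -0.2112  0.077 ] ((0.5579899549484253, -0.211502343416214), (0.0427180677652359, 0.08477037400007248), 8.492774963378906) [[0.5306000113487244, -0.17270000278949738], [0.5430999994277954, -0.2565999925136566], [0.5853999853134155, -0.25029999017715454], [0.5728999972343445, -0.1664000004529953]]
base ((0.685240626335144, -0.19744440913200378), (0.1596069037914276, 0.16985608637332916), 87.625358581542
[... 4699 characters left out ...]
] [28, 31, 35]
382 207 [ 0.551 -0.24   0.078] [73, 81, 87]
383 207 [ 0.55  -0.242  0.082] [130, 140, 150]
384 207 [ 0.55  -0.245  0.081] [179, 188, 200]
385 207 [ 0.551 -0.248  0.078] [200, 200, 208]
360 210 [ 0.542 -0.18   0.082] [191, 202, 215]
361 210 [ 0.543 -0.184  0.075] [162, 172, 183]
362 210 [ 0.542 -0.186  0.081] [113, 99, 90]
384 210 [ 0.544 -0.248  0.063] [7, 4, 6]
385 210 [ 0.544 -0.25   0.068] [51, 40, 34]
386 210 [ 0.542 -0.251  0.079] [123, 96, 78]
387 210 [ 0.543 -0.254  0.075] [190, 141, 98]
357 213 [ 0.535 -0.173  0.072] [125, 132, 142]
358 213 [ 0.534 -0.175  0.082] [162, 176, 191]
359 213 [ 0.534 -0.178  0.079] [133, 141, 153]
360 213 [ 0.534 -0.18   0.078] [106, 85, 70]
```

```bash
cat > go.py <<'E'
import sys
from h import *
def go(x,y,z,yaw=98.8):
    o=manip.get_obs(); M=R.from_quat(o['ee_rot']).as_matrix()
    d=M.T@(np.array([x,y,z])-o['position'])/0.04
    cur=np.degrees(np.arctan2(M[1,1],M[0,1])); t=-((yaw-cur+90)%180-90)/6
    print('units',d.round(3),'turn',round(t,3),'cur yaw',cur.round(2),'clock',o['clock'],'grip',round(o['grip_width'],3))
if __name__=='__main__': go(*map(float,sys.argv[1:]))
E
python3 go.py 0.609 0.087 0.19 98.8; python3 - <<'E'
from h import *
print(plane('top',(261.0,182.6),0.112))
E
```

```text
units [-13.248  -7.806   1.027] turn -5.198 cur yaw 67.61 clock 0.15 grip 0.999
[[0.61030679 0.08439094 0.112     ]]
```

```bash
python3 -m pendant '[[-13.2,-7.8,0,-5.2,0],[-13.2,-7.8,0,-5.2,0],[-13.2,-7.8,0,-5.2,0],[-13.2,-7.8,0,-5.2,0],[-13.2,-7.8,0,-5.2,0]]' 60; python3 go.py 0.6095 0.086 0.19
```

```text
clock: 0.78
position: [0.4242, 0.3309, 0.2313]
ee_rot: [-0.077, 0.997, 0.0, 0.0]
ft_force: [0.3, 0.4, -0.0]
grip_width: 0.995
units [-3.64  -6.76   1.032] turn 0.004 cur yaw 98.82 clock 0.775 grip 0.995
```

```bash
python3 -m pendant '[[-3.6,-6.7,0,0,0],[-3.6,-6.7,0,0,0],[-3.6,-6.7,0,0,0],[-3.6,-6.7,0,0,0],[-3.6,-6.7,0,0,0]]'; python3 go.py 0.6095 0.086 0.19
```

```text
clock: 1.4
position: [0.6076, 0.0876, 0.2312]
ee_rot: [-0.076, 0.997, -0.0, -0.0]
ft_force: [0.1, 0.5, -0.0]
grip_width: 1.001
units [-0.041 -0.048  1.03 ] turn -0.006 cur yaw 98.76 clock 1.4 grip 1.001
```

Look with the wrist camera before descending.

```bash
python3 - <<'E'
from h import *
c=get_calibration('wrist');p,d=camera('wrist');cv2.imwrite('pics/wrist1.png',p[:,:,::-1])
W=depthpts('wrist',d,c);z=W[...,2]
m=(z>0.105)&(z<0.12)&(p.max(2)<70)&(abs(W[...,0]-0.61)<.06)&(abs(W[...,1]-.087)<.06)
q=W[m];print(m.sum(),np.median(q,0),cv2.minAreaRect(q[:,:2].astype(np.float32)) if m.sum() else '')
v,u=np.where(m);print(u.mean(),v.mean())
E
python3 go.py 0.6095 0.086 0.08
```

```text
1073 [0.61022719 0.08689555 0.11117061] ((0.611821711063385, 0.08543966710567474), (0.035528842359781265, 0.03108607605099678), 6.149343013763428)
317.58993476234855 198.27865796831315
units [3.000e-03 1.740e-01 3.772e+00] turn -0.078 cur yaw 98.33 clock 1.45 grip 0.999
```

View pics/wrist1.png

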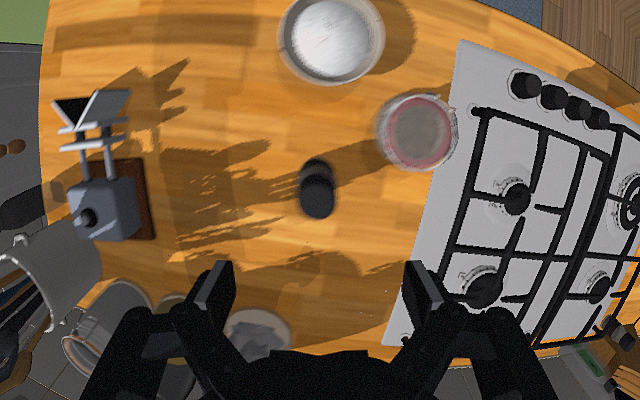

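```bash
python3 go.py 0.611 0.0865 0.08; python3 -m pendant '[[0,0,0,0,0],[0,0,0,0,0]]'; python3 go.py 0.611 0.0865 0.08
```

```text
units [-0.036  0.181  3.772] turn -0.078 cur yaw 98.33 clock 1.45 grip 0.999
clock: 1.7
position: [0.6061, 0.0912, 0.231]
ee_rot: [-0.078, 0.997, 0.0, -0.0]
ft_force: [-0.7, 0.4, -0.4]
grip_width: 1.001
units [-0.105 -0.138  3.776] turn 0.016 cur yaw 98.9 clock 1.7 grip 1.001
```

```bash
python3 -m pendant '[[-0.1,-0.14,0,0,0],[-0.1,-0.14,1,0,0],[-0.1,-0.14,2,0,0],[-0.1,-0.14,3,0,0],[-0.1,-0.14,3,0,0]]';  python3 go.py 0.611 0.0865 0.08
```

```text
clock: 2.33
position: [0.6093, 0.0853, 0.1087]
ee_rot: [-0.077, 0.997, -0.0, -0.003]
ft_force: [0.4, 0.2, 0.7]
grip_width: 1.003
units [-0.05   0.024  0.717] turn 0.013 cur yaw 98.88 clock 2.325 grip 1.003
```

```bash
python3 -m pendant '[[-0.03,0,0.4,0,0],[-0.03,0,0.75,0,0],[-0.03,0,0.75,0,0.2],[-0.03,0,0.75,0,0.35],[-0.03,0,0.75,0,0.45]]' 30;python3 -m pendant '[[0,0,0,0,0.5],[0,0,0,0,0.56],[0,0,0,0,0.7],[0,0,0,0,0.7],[0,0,0,0,0.7]]' 30;  python3 go.py 0.611 0.0865 0.08
```

```text
clock: 2.95
position: [0.613, 0.0853, 0.082]
ee_rot: [-0.077, 0.997, 0.0, 0.001]
ft_force: [0.6, 0.6, -0.0]
grip_width: 0.552
clock: 3.58
position: [0.613, 0.0858, 0.0818]
ee_rot: [-0.077, 0.997, 0.0, 0.0]
ft_force: [-1.8, 3.2, 5.4]
grip_width: 0.443
units [0.046 0.026 0.046] turn 0.005 cur yaw 98.83 clock 3.575 grip 0.443
```

```bash
python3 -m pendant '[[0,0,0,0,0.9],[0,0,0,0,0.9],[0,0,-0.3,0,0.9],[0,0,-0.7,0,0.9],[0,0,-0.7,0,0.9]]' 60; python3 - <<'E'
from h import *
p,d=camera('scene');cv2.imwrite('pics/s2.png',cv2.resize(p[100:300,150:410],None,fx=3,fy=3,interpolation=cv2.INTER_CUBIC)[:,:,::-1])
E
python3 go.py 0.480 -0.2236 0.11
```

```text
clock: 4.2
position: [0.6136, 0.085, 0.1111]
ee_rot: [-0.077, 0.997, 0.0, 0.001]
ft_force: [0.2, 0.7, -2.8]
grip_width: 0.435
units [ 4.467e+00 -7.116e+00 -3.000e-03] turn -0.002 cur yaw 98.79 clock 4.25 grip 0.439
```

View pics/s2.png

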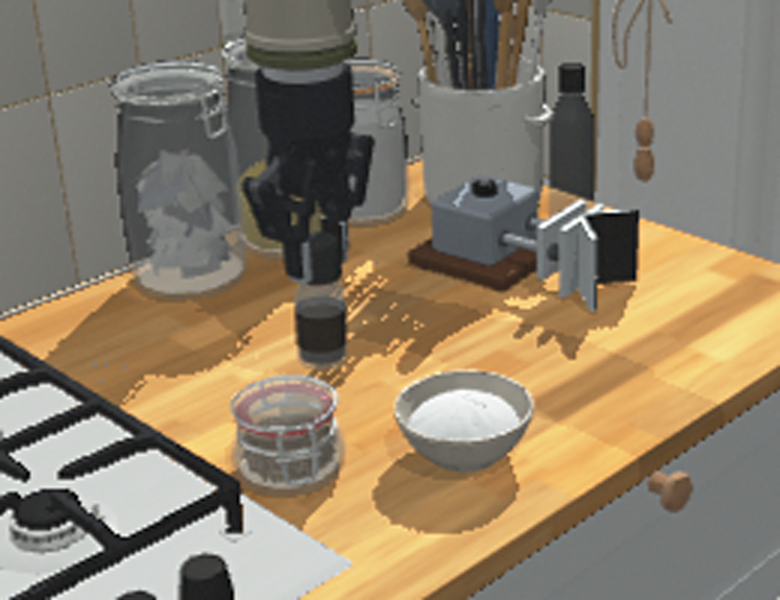

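```bash
python3 go.py 0.46 -0.12 0.11
```

```text
units [ 4.565e+00 -4.480e+00 -3.000e-03] turn -0.002 cur yaw 98.79 clock 4.25 grip 0.439
```

```bash
python3 -m pendant '[[0.7,-0.7,0,0,0.9],[1.5,-1.5,0,0,0.9],[2.3,-2.3,0,0,0.9],[3.1,-3.1,0,0,0.9],[3.8,-3.8,0,0,0.9]]';python3 -m pendant '[[0.4,-0.4,0,0,0.9],[0.6,-0.6,0,0,0.9],[0.6,-0.6,0,0,0.9],[0.6,-0.6,0,0,0.9]]'; python3 go.py 0.48 -0.2237 0.11;
```

```text
clock: 4.88
position: [0.4842, -0.0898, 0.109]
ee_rot: [-0.076, 0.997, 0.0, -0.0]
ft_force: [0.3, -0.4, -2.0]
grip_width: 0.437
clock: 5.38
position: [0.4664, -0.1145, 0.1093]
ee_rot: [-0.078, 0.997, 0.0, 0.0]
ft_force: [-0.6, 0.6, -2.7]
grip_width: 0.434
units [ 0.087 -2.749 -0.018] turn 0.018 cur yaw 98.91 clock 5.375 grip 0.434
```

```bash
python3 -m pendant '[[0.05,-0.7,0,0,0.9],[0.05,-1.4,0,0,0.9],[0.09,-2.1,0,0,0.9],[0.09,-2.74,0,0,0.9],[0.09,-2.74,0,0,0.9]]';python3 -m pendant '[[0,0,0,0,0.9],[0,0,0,0,0.9]]'; python3 go.py 0.48 -0.2237 0.082; python3 - <<'E'
from h import *
for n in ('scene','top','wrist'):
    p,d=camera(n); np.savez(f'pics/{n}3.npz',p=p,d=d)
    if n=='top': p=cv2.resize(p[130:260,280:440],None,fx=4.6,fy=4.6,interpolation=cv2.INTER_CUBIC)
    if n=='scene': p=cv2.resize(p[130:250,250:400],None,fx=5,fy=5,interpolation=cv2.INTER_CUBIC)
    cv2.imwrite(f'pics/{n}3.png',p[:,:,::-1])
E
```

```text
clock: 6.0
position: [0.4794, -0.2256, 0.1091]
ee_rot: [-0.076, 0.997, -0.0, -0.0]
ft_force: [0.2, 0.2, -1.7]
grip_width: 0.441
clock: 6.25
position: [0.4792, -0.2232, 0.1092]
ee_rot: [-0.078, 0.997, 0.0, -0.0]
ft_force: [-0.5, 0.9, -2.4]
grip_width: 0.439
units [-0.018 -0.015  0.68 ] turn 0.019 cur yaw 98.91 clock 6.25 grip 0.439
```

View pics/scene3.png

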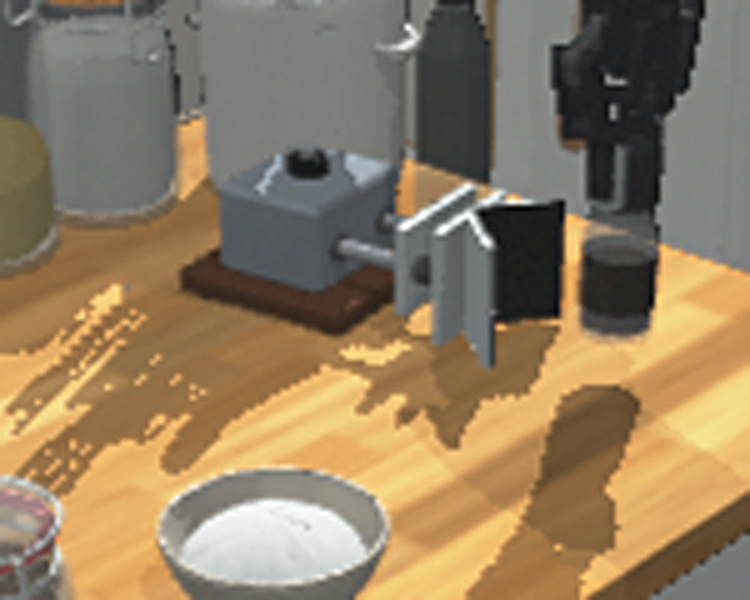

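View pics/top3.png

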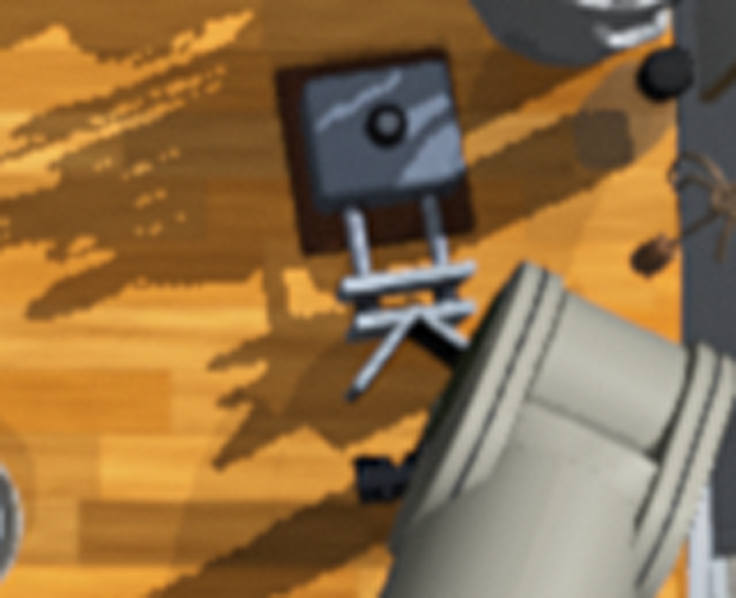

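View pics/wrist3.png

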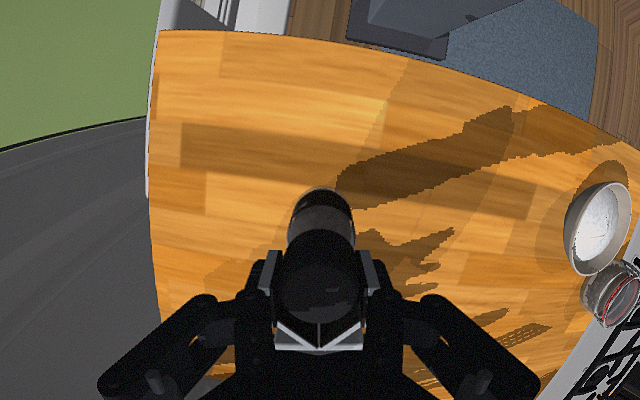

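```bash
python3 - <<'E'
from h import *
p=np.load('pics/wrist3.npz')['p']
cv2.imwrite('pics/w3z.png',cv2.resize(p[180:370,220:420],None,fx=3.1,fy=3.1,interpolation=cv2.INTER_CUBIC)[:,:,::-1])
c=get_calibration('wrist')
u=np.array([.9882,.153]);n=np.array([-.153,.9882])
for uv in [(318,325),(275,348),(365,348),(320,350)]:
    w=plane('wrist',uv,0.079,c)[0]; print(uv,w.round(4),(w[:2]@u).round(4),(w[:2]@n).round(4))
o=manip.get_obs()['position'];print(o[:2]@u,o[:2]@n,c['position'])
E
```

```text
(318, 325) [ 0.5479 -0.2141  0.079 ] 0.5087 -0.2954
(275, 348) [ 0.5786 -0.2433  0.079 ] 0.5345 -0.329
(365, 348) [ 0.568  -0.1739  0.079 ] 0.5347 -0.2587
(320, 350) [ 0.5745 -0.2084  0.079 ] 0.5358 -0.2939
0.43914515923048875 -0.29451003804639303 [ 0.39532718 -0.23747913  0.2514021 ]
```

View pics/w3z.png

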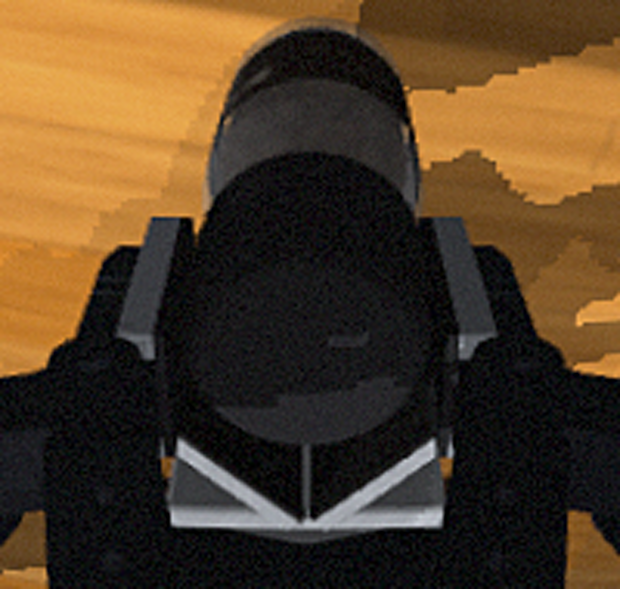

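```bash
python3 -m pendant '[[0,0.01,0.3,0,0.9],[0,0.01,0.5,0,0.9],[0,0.01,0.66,0,0.9],[0,0.01,0.66,0,0.9],[0,0.01,0.66,0,0.9]]'; python3 -m pendant '[[0,0,0,0,0.9],[0,0,0,0,0.9]]'; python3 go.py 0.532 -0.2155 0.082
```

```text
clock: 7.02
position: [0.4787, -0.2242, 0.0827]
ee_rot: [-0.077, 0.997, 0.0, -0.0]
ft_force: [-0.1, -0.2, -1.6]
grip_width: 0.44
clock: 7.28
position: [0.4788, -0.2241, 0.0829]
ee_rot: [-0.077, 0.997, 0.0, 0.0]
ft_force: [-0.3, -0.3, -2.7]
grip_width: 0.444
units [-1.347  0.01   0.024] turn 0.001 cur yaw 98.81 clock 7.275 grip 0.444
```

```bash
python3 -m pendant '[[-0.3,0.01,0.02,0,0.9],[-0.6,0.01,0.02,0,0.9],[-0.9,0.01,0.02,0,0.9],[-1.1,0.01,0.02,0,0.9],[-1.3,0.01,0.02,0,0.9]]'; python3 -m pendant '[[0,0,0,0,0.9],[0,0,0,0,0.9]]'; python3 go.py 0.542 -0.214 0.082
```

```text
clock: 7.9
position: [0.5306, -0.2158, 0.082]
ee_rot: [-0.077, 0.997, -0.0, -0.0]
ft_force: [-0.5, 0.7, -0.7]
grip_width: 0.439
clock: 8.15
position: [0.5299, -0.2159, 0.0821]
ee_rot: [-0.077, 0.997, 0.0, -0.0]
ft_force: [-0.8, 0.4, -1.5]
grip_width: 0.437
units [-0.305  0.001  0.002] turn -0.001 cur yaw 98.8 clock 8.15 grip 0.437
```

Now step in slowly, sensing force.

```bash
python3 -m pendant '[[-0.1,0,0,0,0.9],[-0.1,0,0,0,0.9],[-0.1,0,0,0,0.9]]'; python3 -m pendant '[[-0.05,0,0,0,0.9],[-0.05,0,0,0,0.9],[-0.05,0,0,0,0.9]]';  python3 -m pendant '[[-0.05,0,0,0,0.9],[-0.05,0,0,0,0.9],[-0.05,0,0,0,0.9]]'; python3 go.py 0.542 -0.214 0.082
```

```text
clock: 8.52
position: [0.5341, -0.2151, 0.0821]
ee_rot: [-0.077, 0.997, 0.0, 0.0]
ft_force: [1.1, -1.6, -2.4]
grip_width: 0.438
clock: 8.9
position: [0.5361, -0.2149, 0.0821]
ee_rot: [-0.077, 0.997, 0.0, 0.0]
ft_force: [1.4, 0.0, -2.2]
grip_width: 0.443
clock: 9.28
position: [0.538, -0.2145, 0.0821]
ee_rot: [-0.077, 0.997, 0.0, -0.0]
ft_force: [-0.4, 0.5, -3.0]
grip_width: 0.443
units [-0.1   -0.002  0.002] turn 0.002 cur yaw 98.81 clock 9.275 grip 0.443
```

```bash
python3 -m pendant '[[-0.05,0,0,0,0.9],[-0.05,0,0,0,0.9],[-0.05,0,0,0,0.9]]'; python3 -m pendant '[[-0.05,0,0,0,0.9],[-0.05,0,0,0,0.9],[-0.05,0,0,0,0.9]]';
```

```text
clock: 9.65
position: [0.54, -0.2142, 0.0821]
ee_rot: [-0.077, 0.997, 0.0, -0.0]
ft_force: [0.5, 0.3, -1.5]
grip_width: 0.435
clock: 10.02
position: [0.5419, -0.2141, 0.0821]
ee_rot: [-0.077, 0.997, -0.0, -0.0]
ft_force: [0.3, -0.1, -1.6]
grip_width: 0.438
```

```bash
python3 -m pendant '[[-0.05,0,0,0,0.9],[-0.05,0,0,0,0.9],[-0.05,0,0,0,0.9]]'; python3 -m pendant '[[-0.05,0,0,0,0.9],[-0.05,0,0,0,0.9],[-0.05,0,0,0,0.9]]';
```

```text
clock: 10.4
position: [0.5437, -0.2139, 0.0821]
ee_rot: [-0.077, 0.997, -0.0, -0.0]
ft_force: [-3.1, -1.8, 0.1]
grip_width: 0.44
clock: 10.78
position: [0.5454, -0.2137, 0.0821]
ee_rot: [-0.077, 0.997, -0.0, -0.001]
ft_force: [-4.6, -1.7, 2.2]
grip_width: 0.437
```

```bash
python3 -m pendant '[[0.03,0,0.01,0,0.9],[0.03,0,0.01,0,0.9],[0.03,0,0.01,0,0.9]]'; python3 -m pendant '[[0,0,0,0,0.5],[0,0,0,0,0.45],[0,0,0,0,0.4],[0,0,0,0,0.3],[0,0,0,0,0.2]]' 20; python3 -m pendant '[[0,0,0,0,0],[0,0,0,0,0],[0,0,0,0,0]]'; python3 - <<'E'
from h import *
for n in ('scene','wrist'):
    p,d=camera(n); np.savez(f'pics/{n}4.npz',p=p,d=d)
    p=cv2.resize(p[130:250,250:400],None,fx=5,fy=5,interpolation=cv2.INTER_CUBIC) if n=='scene' else p
    cv2.imwrite(f'pics/{n}4.png',p[:,:,::-1])
E
```

```text
clock: 11.15
position: [0.5449, -0.2137, 0.082]
ee_rot: [-0.077, 0.997, -0.0, 0.0]
ft_force: [-4.1, -2.6, 4.4]
grip_width: 0.442
clock: 11.78
position: [0.5448, -0.2135, 0.0817]
ee_rot: [-0.077, 0.997, 0.0, 0.0]
ft_force: [0.1, 0.1, 0.4]
grip_width: 0.802
clock: 12.15
position: [0.5448, -0.2135, 0.0817]
ee_rot: [-0.077, 0.997, 0.0, 0.0]
ft_force: [-0.1, -0.0, -0.3]
grip_width: 0.999
```

View pics/scene4.png

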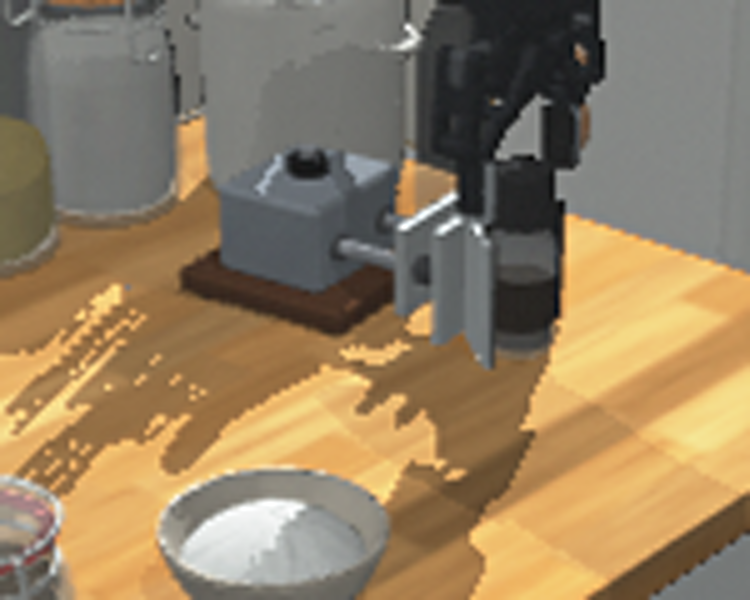

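View pics/wrist4.png

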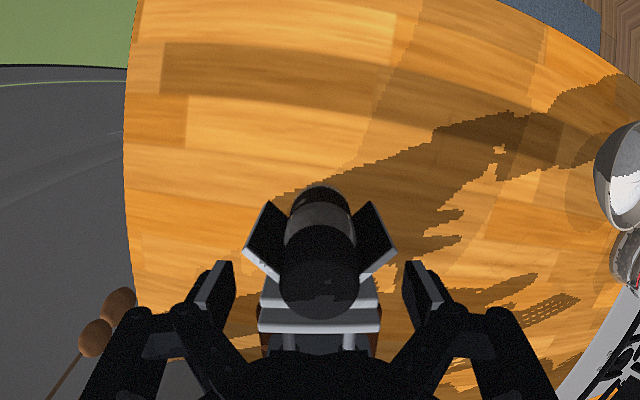

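```bash
python3 -m pendant '[[0,0,-0.7,0,0],[0,0,-1.6,0,0],[0,0,-1.6,0,0],[0.5,0,-1.6,0,0.3],[1.5,0,-1.6,0,0.6]]';python3 -m pendant '[[0,0,0,0,1],[0,0,0,0,1],[0,0,0,0,1],[0,0,0,0,1]]'; python3 -c "
s=0.442;l=-0.2948
from go import go
go(s*.9882-l*.153, s*.153+l*.9882, 0.052)"; python3 - <<'E'
from h import *
for n in ('scene',):
    p,d=camera(n); np.savez(f'pics/{n}5.npz',p=p,d=d)
    p=cv2.resize(p[130:250,250:400],None,fx=5,fy=5,interpolation=cv2.INTER_CUBIC)
    cv2.imwrite(f'pics/{n}5.png',p[:,:,::-1])
E
```

```text
clock: 12.88
position: [0.4852, -0.2222, 0.1448]
ee_rot: [-0.078, 0.997, -0.0, -0.0]
ft_force: [-0.1, -0.1, 0.1]
grip_width: 0.605
clock: 13.38
position: [0.4859, -0.2225, 0.1455]
ee_rot: [-0.077, 0.997, -0.0, -0.0]
ft_force: [0.6, 0.4, 0.0]
grip_width: 0.004
units [ 0.104 -0.015  2.337] turn 0.008 cur yaw 98.85 clock 13.375 grip 0.004
```

View pics/scene5.png

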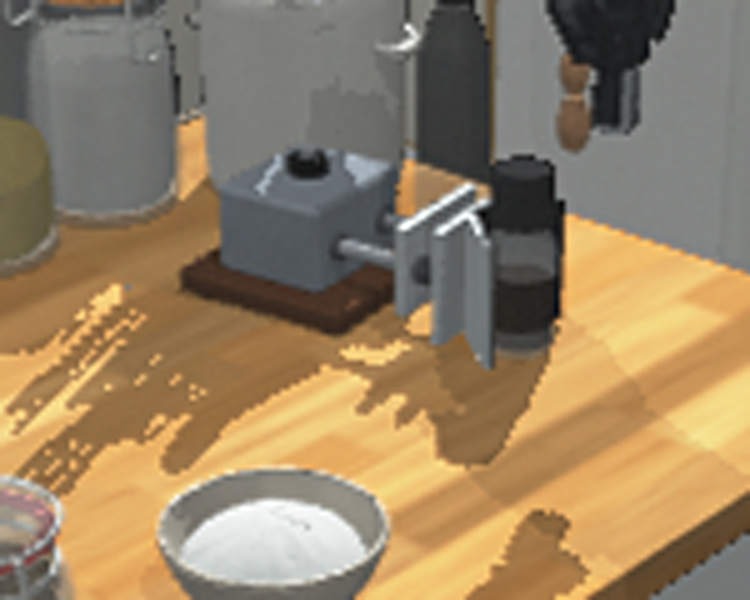

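```bash
python3 -m pendant '[[0.1,-0.01,0,0,1],[0.1,-0.01,0.8,0,1],[0.1,-0.01,1.6,0,1],[0.1,-0.01,2.3,0,1],[0.1,-0.01,2.3,0,1]]';python3 -m pendant '[[0,0,0,0,1],[0,0,0,0,1]]'; python3 -c "
s=0.466;l=-0.2948
from go import go
go(s*.9882-l*.153, s*.153+l*.9882, 0.052)"
```

```text
clock: 14.05
position: [0.48, -0.2233, 0.0521]
ee_rot: [-0.077, 0.997, 0.001, -0.002]
ft_force: [0.2, -0.2, 0.5]
grip_width: 0.002
clock: 14.3
position: [0.4824, -0.224, 0.055]
ee_rot: [-0.077, 0.997, -0.0, 0.001]
ft_force: [0.4, -0.3, -0.9]
grip_width: -0.001
units [-0.589  0.01   0.077] turn 0.001 cur yaw 98.81 clock 14.3 grip -0.001
```

```bash
python3 -m pendant '[[-0.2,0.01,0.05,0,1],[-0.4,0.01,0.05,0,1],[-0.55,0.01,0.05,0,1],[-0.55,0.01,0.05,0,1],[-0.55,0.01,0.05,0,1]]';for i in 1; do python3 -m pendant '[[-0.05,0,0,0,1],[-0.1,0,0,0,1],[-0.1,0,0,0,1]]'; done; python3 -m pendant '[[-0.05,0,0,0,1],[-0.05,0,0,0,1],[-0.05,0,0,0,1]]'
```

```text
clock: 14.92
position: [0.503, -0.2201, 0.0516]
ee_rot: [-0.077, 0.997, 0.0, -0.0]
ft_force: [-0.9, 0.4, 0.3]
grip_width: 0.004
clock: 15.3
position: [0.5074, -0.2193, 0.0517]
ee_rot: [-0.077, 0.997, 0.0, 0.0]
ft_force: [-0.5, 0.1, -0.1]
grip_width: -0.0
clock: 15.68
position: [0.5091, -0.219, 0.0517]
ee_rot: [-0.077, 0.997, 0.0, -0.0]
ft_force: [0.3, 0.6, 0.5]
grip_width: 0.001
```

```bash
python3 -m pendant '[[-0.05,0,0,0,1],[-0.05,0,0,0,1],[-0.05,0,0,0,1]]'; python3 -m pendant '[[-0.05,0,0,0,1],[-0.05,0,0,0,1],[-0.05,0,0,0,1]]'
```

```text
clock: 16.05
position: [0.5111, -0.2187, 0.0517]
ee_rot: [-0.077, 0.997, 0.0, -0.0]
ft_force: [0.3, -0.1, 0.9]
grip_width: 0.001
clock: 16.42
position: [0.5128, -0.2186, 0.0517]
ee_rot: [-0.077, 0.997, 0.0, -0.0]
ft_force: [-4.5, -0.7, 3.4]
grip_width: -0.001
```

```bash
python3 -m pendant '[[-0.05,0,0,0,1],[-0.05,0,0,0,1],[-0.05,0,0,0,1]]'
```

```text
clock: 16.8
position: [0.5141, -0.2183, 0.0515]
ee_rot: [-0.077, 0.997, 0.0, -0.001]
ft_force: [-8.1, -0.7, 5.4]
grip_width: -0.003
```

```bash
python3 -m pendant '[[-0.04,0,0,0,1],[-0.04,0,0,0,1],[-0.04,0,0,0,1]]'; python3 - <<'E'
from h import *
for n in ('scene','wrist'):
    p,d=camera(n); np.savez(f'pics/{n}6.npz',p=p,d=d)
    p=cv2.resize(p[130:250,250:400],None,fx=5,fy=5,interpolation=cv2.INTER_CUBIC) if n=='scene' else p
    cv2.imwrite(f'pics/{n}6.png',p[:,:,::-1])
print(manip.get_obs()['ft_force'])
E
```

```text
clock: 17.18
position: [0.5149, -0.2182, 0.0514]
ee_rot: [-0.076, 0.997, 0.0, -0.002]
ft_force: [-9.7, -0.0, 7.6]
grip_width: -0.0
[-11.51748007  -0.40357388   7.57387553]
```

View pics/scene6.png

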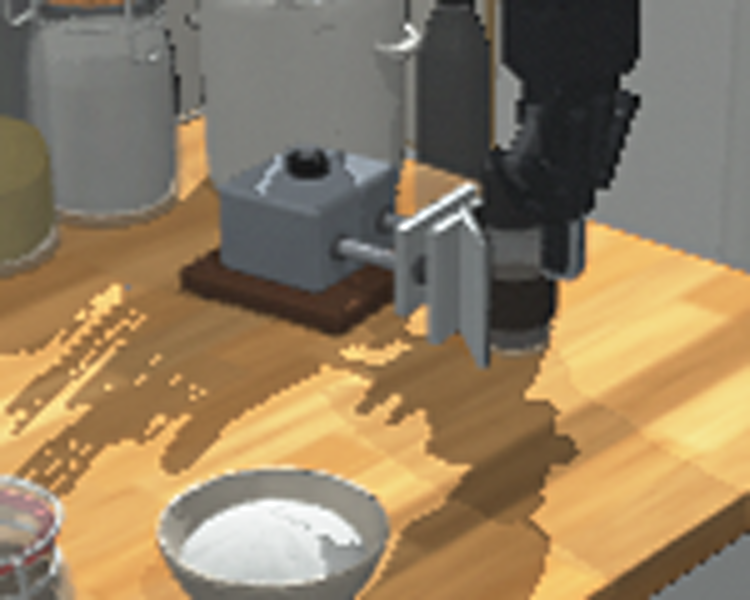

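View pics/wrist6.png

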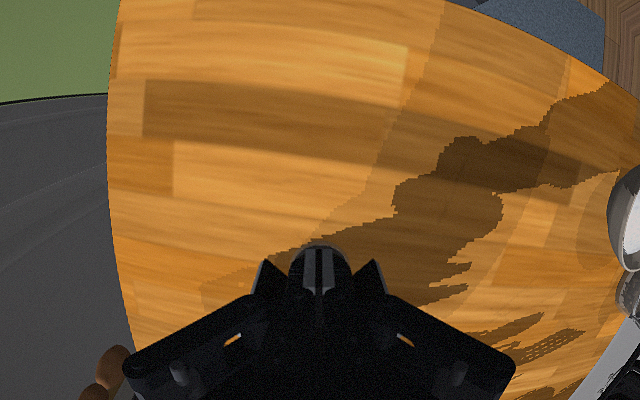

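```bash
python3 -m pendant '[[0,0,0,0,1],[0,0,0,0,1],[0,0,0,0,1]]'; python3 -m pendant '[[0.02,0,0,0,1],[0.04,0,0,0,1],[0.06,0,0,0,1],[0.08,0,0,0,1],[0.1,0,0,0,1]]';python3 -m pendant '[[0.02,0,0,0,1],[0.04,0,0,0,1],[0.06,0,0,0,1],[0.08,0,0,0,1],[0.1,0,0,0,1]]'
```

```text
clock: 17.65
position: [0.515, -0.2182, 0.0515]
ee_rot: [-0.076, 0.997, 0.0, -0.002]
ft_force: [-10.9, 0.1, 7.5]
grip_width: 0.005
clock: 18.27
position: [0.513, -0.2183, 0.0517]
ee_rot: [-0.077, 0.997, 0.0, 0.0]
ft_force: [-1.3, -1.2, -0.9]
grip_width: 0.002
clock: 18.9
position: [0.5089, -0.219, 0.0518]
ee_rot: [-0.077, 0.997, 0.0, 0.0]
ft_force: [-0.5, 0.7, 0.2]
grip_width: 0.001
```

```bash
python3 -m pendant '[[-0.05,0,0,0,1],[-0.1,0,0,0,1],[-0.13,0,-0.003,0,1],[-0.16,0,-0.006,0,1],[-0.16,0,-0.006,0,1]]'; python3 -m pendant '[[-0.03,0,-0.004,0,1],[-0.03,0,-0.004,0,1],[-0.03,0,-0.004,0,1]]'; python3 -m pendant '[[-0.03,0,-0.003,0,1],[-0.03,0,-0.003,0,1],[-0.03,0,-0.003,0,1]]'
```

```text
clock: 19.52
position: [0.5138, -0.2183, 0.0516]
ee_rot: [-0.076, 0.997, 0.0, -0.001]
ft_force: [-6.9, -0.8, 4.2]
grip_width: -0.002
clock: 19.9
position: [0.5145, -0.2183, 0.0517]
ee_rot: [-0.076, 0.997, 0.0, -0.002]
ft_force: [-9.2, -0.3, 5.5]
grip_width: 0.001
clock: 20.27
position: [0.5152, -0.2181, 0.0517]
ee_rot: [-0.076, 0.997, 0.001, -0.002]
ft_force: [-11.2, 0.6, 6.5]
grip_width: 0.003
```

```bash
python3 -m pendant '[[0.05,0,0,0,1],[0.1,0,0,0,1],[0.15,0,0,0,1],[0.2,0,0,0,1],[0.3,0,0,0,1]]';python3 -m pendant '[[0,0,-0.15,0,1],[0,0,-0.28,0,1],[0,0,-0.28,0,1]]'; python3 - <<'E'
from h import *
o=manip.get_obs();print(o['position'],o['ft_force'])
p,d=camera('scene')
p=cv2.resize(p[130:250,270:400],None,fx=5,fy=5,interpolation=cv2.INTER_CUBIC)
cv2.imwrite('pics/scene7.png',p[:,:,::-1])
E
```

```text
clock: 20.9
position: [0.506, -0.2195, 0.0525]
ee_rot: [-0.077, 0.997, -0.0, 0.0]
ft_force: [-0.2, -0.7, 0.3]
grip_width: 0.003
clock: 21.28
position: [0.5062, -0.2197, 0.0641]
ee_rot: [-0.077, 0.997, -0.0, 0.001]
ft_force: [-0.1, -0.6, -0.7]
grip_width: 0.004
[ 0.5061879  -0.21965678  0.0641246 ] [-0.10427873 -0.60044035 -0.67614162]
```

View pics/scene7.png

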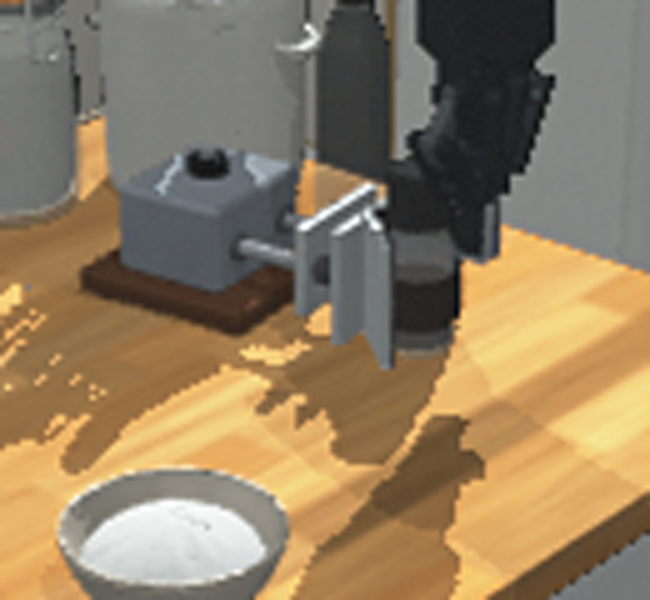

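```bash
python3 -m pendant '[[-0.05,0,0,0,1],[-0.1,0,0,0,1],[-0.15,0,0,0,1],[-0.17,0,0,0,1],[-0.17,0,0,0,1]]'; python3 -m pendant '[[-0.04,0,0,0,1],[-0.04,0,0,0,1],[-0.04,0,0,0,1]]'; python3 -m pendant '[[-0.04,0,0,0,1],[-0.04,0,0,0,1],[-0.04,0,0,0,1]]'
```

```text
clock: 21.95
position: [0.5122, -0.2186, 0.0633]
ee_rot: [-0.077, 0.997, 0.0, -0.0]
ft_force: [-0.5, 1.1, 0.1]
grip_width: -0.0
clock: 22.32
position: [0.5138, -0.2183, 0.0634]
ee_rot: [-0.077, 0.997, 0.0, -0.0]
ft_force: [-1.7, -0.1, -1.0]
grip_width: 0.0
clock: 22.7
position: [0.5154, -0.218, 0.0633]
ee_rot: [-0.077, 0.997, 0.0, -0.0]
ft_force: [-2.6, 0.8, 0.4]
grip_width: -0.002
```

```bash
python3 -m pendant '[[-0.05,0,0,0,1],[-0.05,0,0,0,1],[-0.05,0,0,0,1]]'; python3 -m pendant '[[-0.04,0,0,0,1],[-0.04,0,0,0,1],[-0.04,0,0,0,1]]'; python3 - <<'E'
from h import *
p,d=camera('scene')
p=cv2.resize(p[130:250,270:400],None,fx=5,fy=5,interpolation=cv2.INTER_CUBIC)
cv2.imwrite('pics/scene8.png',p[:,:,::-1])
E
```

```text
clock: 23.08
position: [0.5167, -0.2178, 0.0635]
ee_rot: [-0.077, 0.997, 0.0, -0.001]
ft_force: [-6.7, 0.9, 6.0]
grip_width: 0.003
clock: 23.45
position: [0.5177, -0.2179, 0.0637]
ee_rot: [-0.076, 0.997, 0.0, -0.001]
ft_force: [-11.4, 1.0, 12.5]
grip_width: 0.002
```

View pics/scene8.png

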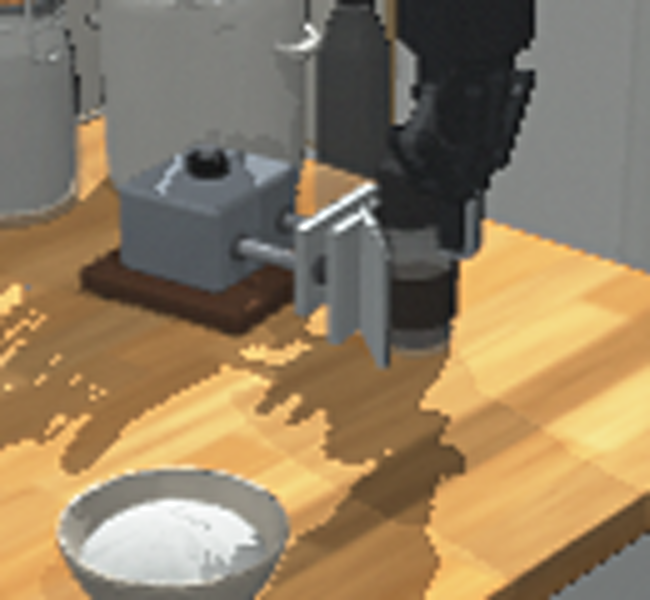

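```bash
python3 -m pendant '[[0.05,0,0,0,1],[0.1,0,0,0,1],[0.15,0,0,0,1],[0.2,0,0,0,1],[0.35,0,0,0,1]]';python3 -m pendant '[[0.35,0,0,0,1],[0.35,0,-0.6,0,1],[0.35,0,-1.4,0,0.7],[0.35,0,-2.1,0,0.3],[0.35,0,-2.1,0,0]]';python3 -m pendant '[[0,0,0,0,0],[0,0,0,0,0],[0,0,0,0,0]]'; python3 - <<'E'
from h import *
c=get_calibration('wrist');p,d=camera('wrist');cv2.imwrite('pics/wrist9.png',p[:,:,::-1])
W=depthpts('wrist',d,c);z=W[...,2]
m=(z>0.107)&(z<0.118)&(p.max(2)<70)&(abs(W[...,0]-0.542)<.05)&(abs(W[...,1]+.214)<.05)
q=W[m];print(m.sum(),np.median(q,0),cv2.minAreaRect(q[:,:2].astype(np.float32)))
p,d=camera('scene')
p=cv2.resize(p[130:250,270:400],None,fx=5,fy=5,interpolation=cv2.INTER_CUBIC)
cv2.imwrite('pics/scene9.png',p[:,:,::-1])
E
python3 go.py 0.543 -0.2138 0.145
```

```text
clock: 24.12
position: [0.5055, -0.2196, 0.0635]
ee_rot: [-0.077, 0.997, -0.0, 0.0]
ft_force: [-0.3, -0.7, -0.1]
grip_width: -0.001
clock: 24.75
position: [0.4919, -0.2225, 0.1495]
ee_rot: [-0.077, 0.997, -0.0, 0.002]
ft_force: [-0.2, 0.1, -0.2]
grip_width: 0.633
clock: 25.12
position: [0.491, -0.2217, 0.1467]
ee_rot: [-0.077, 0.997, 0.0, -0.001]
ft_force: [-0.5, -0.6, 0.6]
grip_width: 0.998
1631 [ 0.53917713 -0.21440834  0.11111146] ((0.5413592457771301, -0.21384799480438232), (0.03546532616019249, 0.03554368019104004), 64.06822967529297)
units [-1.311 -0.002  0.049] turn 0.001 cur yaw 98.81 clock 25.225 grip 0.999
```

View pics/scene9.png

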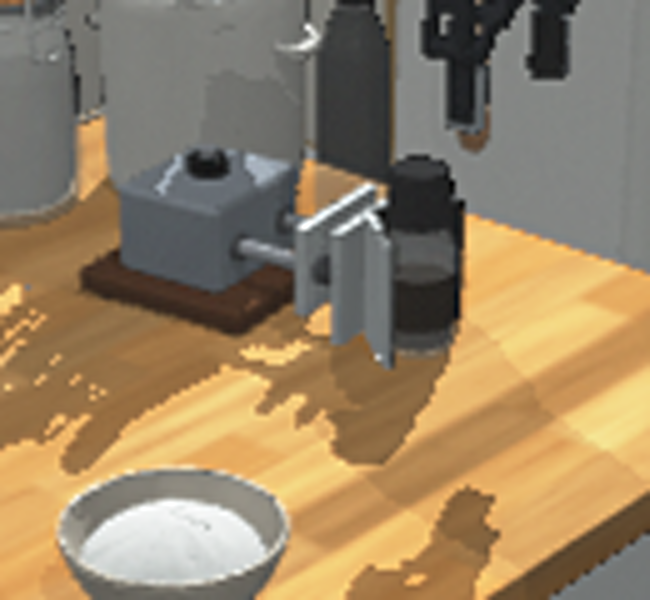

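View pics/wrist9.png

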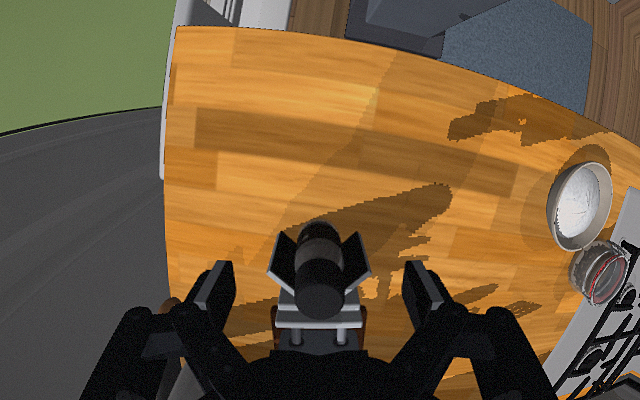

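```bash
python3 -m pendant '[[-0.4,0,0,0,0],[-0.8,0,0,0,0],[-1.2,0,0,0,0],[-1.28,0,0,0,0],[-1.28,0,0,0,0]]';python3 -m pendant '[[0,0,0.4,0,0],[0,0,0.8,0,0],[0,0,1.2,0,0],[0,0,1.6,0,0],[0,0,1.6,0,0]]';python3 -m pendant '[[0,0,0,0,0],[0,0,0,0,0]]'; python3 go.py 0.5415 -0.2138 0.082
```

```text
clock: 25.85
position: [0.542, -0.214, 0.1472]
ee_rot: [-0.077, 0.997, -0.0, -0.0]
ft_force: [0.6, -0.8, 0.1]
grip_width: 0.998
clock: 26.48
position: [0.541, -0.2136, 0.0818]
ee_rot: [-0.077, 0.997, 0.0, -0.001]
ft_force: [0.3, -1.3, 0.7]
grip_width: 1.0
clock: 26.72
position: [0.5425, -0.2141, 0.0841]
ee_rot: [-0.077, 0.997, -0.0, 0.001]
ft_force: [0.3, -0.2, 0.6]
grip_width: 1.001
units [0.022 0.012 0.052] turn 0.001 cur yaw 98.81 clock 26.725 grip 1.001
```

```bash
python3 -m pendant '[[0,0,0.05,0,0.2],[0,0,0.05,0,0.4],[0,0,0.05,0,0.5],[0,0,0.05,0,0.56],[0,0,0.05,0,0.6]]' 20;python3 -m pendant '[[0,0,0,0,0.8],[0,0,0,0,0.9],[0,0,0,0,0.9]]' 60
```

```text
clock: 27.35
position: [0.5421, -0.2139, 0.0816]
ee_rot: [-0.077, 0.997, 0.0, 0.0]
ft_force: [-0.6, 1.8, 2.1]
grip_width: 0.447
clock: 27.72
position: [0.5422, -0.2139, 0.0817]
ee_rot: [-0.077, 0.997, 0.0, 0.0]
ft_force: [-0.7, 1.2, 6.0]
grip_width: 0.437
```

```bash
python3 -m pendant '[[-0.05,0,0,0,0.9],[-0.05,0,0,0,0.9],[-0.05,0,0,0,0.9]]';python3 -m pendant '[[-0.03,0,0,0,0.9],[-0.03,0,0,0,0.9],[-0.03,0,0,0,0.9]]'
```

```text
clock: 28.1
position: [0.5433, -0.2138, 0.0818]
ee_rot: [-0.077, 0.997, 0.0, -0.001]
ft_force: [-5.9, 2.2, 10.6]
grip_width: 0.439
clock: 28.48
position: [0.544, -0.2137, 0.0818]
ee_rot: [-0.076, 0.997, 0.0, -0.001]
ft_force: [-8.4, 1.9, 12.5]
grip_width: 0.435
```

```bash
python3 -m pendant '[[0,0,-0.02,0,0.9],[0,0,-0.02,0,0.9],[0,0,-0.02,0,0.9]]'
```

```text
clock: 28.85
position: [0.5438, -0.2136, 0.0819]
ee_rot: [-0.076, 0.997, 0.0, -0.001]
ft_force: [-5.6, 0.9, 5.3]
grip_width: 0.438
```

```bash
python3 -m pendant '[[0,0,-0.025,0,0.9],[0,0,-0.025,0,0.9],[0,0,-0.025,0,0.9]]';python3 -m pendant '[[-0.03,0,0,0,0.9],[-0.03,0,0,0,0.9],[-0.03,0,0,0,0.9]]'
```

```text
clock: 29.22
position: [0.5443, -0.2133, 0.0825]
ee_rot: [-0.077, 0.997, 0.0, -0.001]
ft_force: [-3.5, 1.2, -5.0]
grip_width: 0.432
clock: 29.6
position: [0.5454, -0.2132, 0.0825]
ee_rot: [-0.077, 0.997, 0.0, -0.001]
ft_force: [-4.7, 0.3, -5.3]
grip_width: 0.435
```

```bash
python3 -m pendant '[[-0.04,0,0.003,0,0.9],[-0.04,0,0.003,0,0.9],[-0.04,0,0.003,0,0.9]]';python3 -m pendant '[[-0.04,0,0.003,0,0.9],[-0.04,0,0.003,0,0.9],[-0.04,0,0.003,0,0.9]]'
```

```text
clock: 29.98
position: [0.5467, -0.2129, 0.0825]
ee_rot: [-0.077, 0.997, 0.0, -0.001]
ft_force: [-8.2, 2.1, -2.6]
grip_width: 0.44
clock: 30.35
position: [0.5479, -0.2128, 0.0825]
ee_rot: [-0.077, 0.997, 0.001, -0.002]
ft_force: [-10.2, 1.4, -0.3]
grip_width: 0.446
```

```bash
python3 -m pendant '[[-0.03,0.015,0.002,0,0.9],[-0.03,0.015,0.002,0,0.9],[-0.03,0.015,0.002,0,0.9],[-0.03,0.015,0.002,0,0.9],[-0.03,0.015,0.002,0,0.9]]'; python3 - <<'E'
from h import *
p,d=camera('scene')
p=cv2.resize(p[130:250,270:400],None,fx=5,fy=5,interpolation=cv2.INTER_CUBIC)
cv2.imwrite('pics/scene10.png',p[:,:,::-1])
print(manip.get_obs()['ft_force'])
E
```

```text
clock: 30.98
position: [0.5487, -0.2126, 0.0825]
ee_rot: [-0.076, 0.997, 0.0, -0.002]
ft_force: [-11.3, -0.1, 1.3]
grip_width: 0.437
[-10.42054069  -0.4553394    1.02827056]
```

View pics/scene10.png

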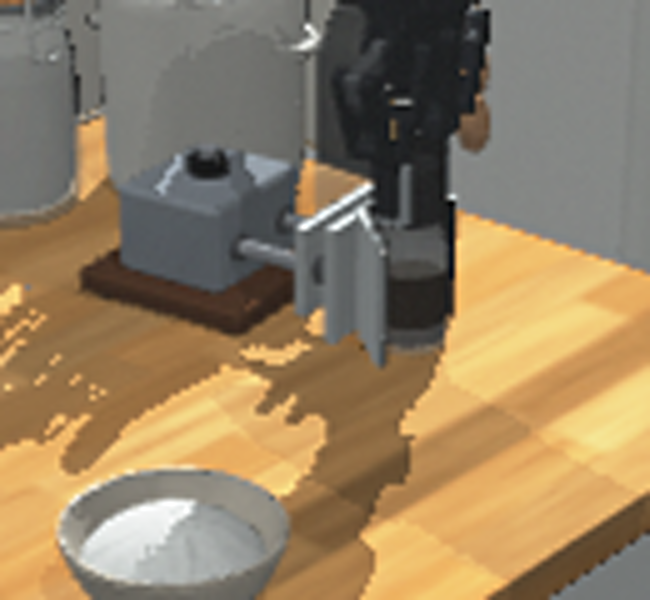

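```bash
python3 -m pendant '[[0.03,0,0,0,0.9],[0.06,0,0.005,0,0.9],[0.1,0,0.01,0,0.9],[0.14,0,0.015,0,0.9],[0.14,0,0.015,0,0.9]]'
```

```text
clock: 31.65
position: [0.5449, -0.2131, 0.0824]
ee_rot: [-0.077, 0.997, -0.0, -0.0]
ft_force: [-5.1, -0.2, -1.6]
grip_width: 0.438
```

```bash
python3 -m pendant '[[0.03,0,0.012,0,0.9],[0.03,0,0.012,0,0.9],[0.03,0,0.012,0,0.9]]'; python3 -m pendant '[[0,0,0,0,0.55],[0,0,0,0,0.5],[0,0,0,0,0.4],[0,0,0,0,0.2],[0,0,0,0,0]]' 20;  python3 -m pendant '[[0,0,0,0,0],[0,0,0,0,0],[0,0,-0.5,0,0],[0,0,-1.3,0,0],[0,0,-1.6,0,0]]';python3 -m pendant '[[0.5,0,0,0,0],[1.3,0,-0.5,0,0],[2,0,-1,0,0],[2.5,0,-1.5,0,0],[2.5,0,-1.5,0,0]]'; python3 - <<'E'
from h import *
c=get_calibration('wrist');p,d=camera('wrist');cv2.imwrite('pics/wrist11.png',p[:,:,::-1]);np.savez('pics/wrist11.npz',p=p,d=d)
W=depthpts('wrist',d,c);z=W[...,2]
m=(z>0.107)&(z<0.118)&(p.max(2)<70)&(abs(W[...,0]-0.542)<.05)&(abs(W[...,1]+.214)<.05)
q=W[m];print(m.sum(),np.median(q,0),cv2.minAreaRect(q[:,:2].astype(np.float32)))
p,d=camera('top')
cv2.imwrite('pics/top11.png',cv2.resize(p[130:260,200:440],None,fx=3.3,fy=3.3,interpolation=cv2.INTER_CUBIC)[:,:,::-1])
p,d=camera('scene')
cv2.imwrite('pics/scene11.png',cv2.resize(p[130:250,270:400],None,fx=5,fy=5,interpolation=cv2.INTER_CUBIC)[:,:,::-1])
E
```

```text
clock: 32.02
position: [0.5442, -0.2132, 0.0821]
ee_rot: [-0.077, 0.997, -0.0, 0.0]
ft_force: [-2.8, -0.9, 1.0]
grip_width: 0.437
clock: 32.65
position: [0.5441, -0.213, 0.0819]
ee_rot: [-0.077, 0.997, 0.0, 0.0]
ft_force: [0.1, -0.5, -1.0]
grip_width: 0.977
clock: 33.28
position: [0.5447, -0.2134, 0.1475]
ee_rot: [-0.077, 0.997, -0.0, 0.001]
ft_force: [0.8, 0.3, 0.5]
grip_width: 1.001
clock: 33.9
position: [0.4448, -0.229, 0.2068]
ee_rot: [-0.076, 0.997, 0.0, 0.001]
ft_force: [0.1, 0.8, 0.3]
grip_width: 1.0
919 [ 0.53862815 -0.21498795  0.11110731] ((0.5402503609657288, -0.21443778276443481), (0.03536872938275337, 0.03515873849391937), 37.59709167480469)
```

View pics/scene11.png

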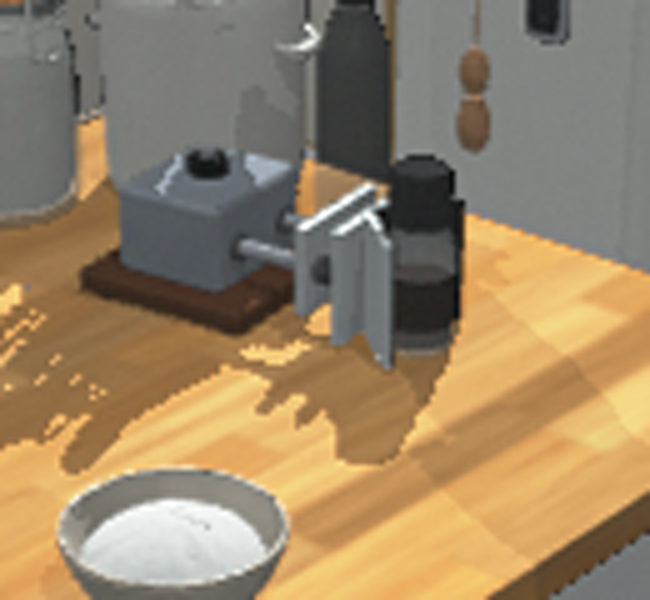

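View pics/wrist11.png

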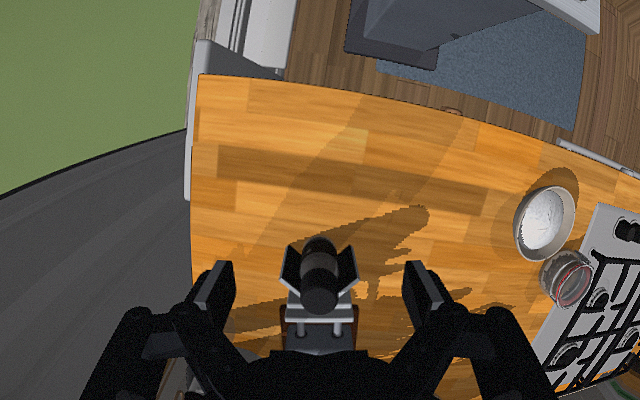

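View pics/top11.png

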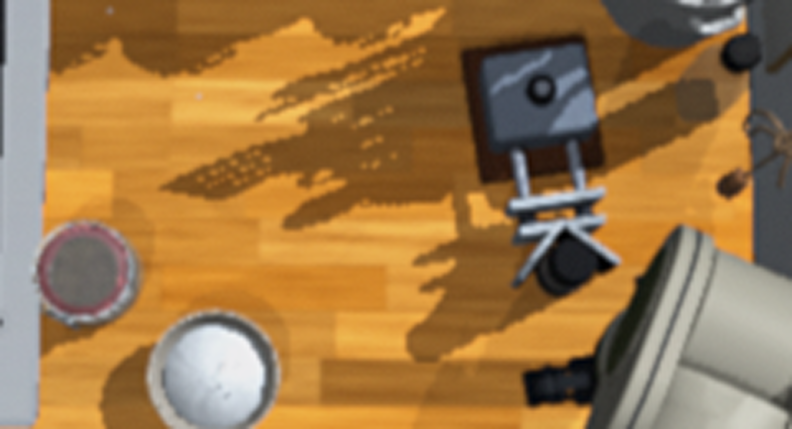

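```bash
python3 -m pendant '[[0,0,0,0,1],[0,0,0,0,1],[0,0,0,0,1],[0,0,0,0,1],[0,0,0,0,1]]'; python3 -c "
s=0.445;l=-0.2946
from go import go
go(s*.9882-l*.153, s*.153+l*.9882, 0.064)"
```

```text
clock: 34.67
position: [0.4451, -0.2284, 0.2058]
ee_rot: [-0.077, 0.997, 0.0, 0.0]
ft_force: [0.0, 1.2, 0.6]
grip_width: -0.001
units [-1.002 -0.021  3.545] turn 0.002 cur yaw 98.81 clock 34.675 grip -0.001
```

```bash
python3 -m pendant '[[-0.5,-0.02,1,0,1],[-0.9,-0.02,2,0,1],[-1,-0.02,2.8,0,1],[-1,-0.02,3.5,0,1],[-1,-0.02,3.5,0,1]]'; python3 -m pendant '[[0,0,0,0,1],[0,0,0,0,1]]'; python3 -c "
s=0.470;l=-0.2946
from go import go
go(s*.9882-l*.153, s*.153+l*.9882, 0.0635)"
```

```text
clock: 35.3
position: [0.4834, -0.2226, 0.0642]
ee_rot: [-0.077, 0.997, 0.001, -0.002]
ft_force: [0.2, -0.4, 0.1]
grip_width: 0.002
clock: 35.55
position: [0.4856, -0.2233, 0.0672]
ee_rot: [-0.077, 0.997, -0.0, 0.001]
ft_force: [-0.3, -0.1, -0.1]
grip_width: 0.0
units [-0.608  0.01   0.095] turn 0.001 cur yaw 98.81 clock 35.55 grip 0.0
```

```bash
python3 -m pendant '[[-0.2,0.01,0.07,0,1],[-0.4,0.01,0.07,0,1],[-0.5,0.01,0.07,0,1],[-0.6,0.01,0.07,0,1],[-0.6,0.01,0.07,0,1]]'; python3 -m pendant '[[-0.02,0,0,0,1],[-0.04,0,0,0,1],[-0.04,0,0,0,1]]'; python3 -m pendant '[[-0.02,0,0,0,1],[-0.03,0,0,0,1],[-0.03,0,0,0,1]]'
```

```text
clock: 36.17
position: [0.5086, -0.2189, 0.0629]
ee_rot: [-0.077, 0.997, 0.0, -0.0]
ft_force: [0.0, 0.6, -0.7]
grip_width: -0.003
clock: 36.55
position: [0.51, -0.2187, 0.0631]
ee_rot: [-0.077, 0.997, 0.0, 0.0]
ft_force: [0.8, -0.4, 0.6]
grip_width: 0.001
clock: 36.92
position: [0.5111, -0.2185, 0.063]
ee_rot: [-0.077, 0.997, 0.0, -0.0]
ft_force: [-0.3, -0.7, -0.7]
grip_width: -0.0
```

```bash
python3 -m pendant '[[-0.03,0,-0.02,0,1],[-0.05,0,-0.03,0,1],[-0.05,0,-0.03,0,1]]'; python3 -m pendant '[[-0.02,0,0,0,1],[-0.03,0,0,0,1],[-0.03,0,0,0,1]]'; python3 -m pendant '[[-0.02,0,0,0,1],[-0.03,0,0,0,1],[-0.03,0,0,0,1]]'
```

```text
clock: 37.3
position: [0.5131, -0.2182, 0.0642]
ee_rot: [-0.077, 0.997, 0.0, -0.0]
ft_force: [-0.0, -0.0, -0.0]
grip_width: -0.0
clock: 37.67
position: [0.5143, -0.218, 0.0642]
ee_rot: [-0.077, 0.997, 0.0, -0.0]
ft_force: [-1.8, -0.3, 0.6]
grip_width: -0.0
clock: 38.05
position: [0.5154, -0.2178, 0.0642]
ee_rot: [-0.077, 0.997, 0.0, -0.0]
ft_force: [-2.2, 0.3, 0.6]
grip_width: 0.001
```

```bash
python3 -m pendant '[[-0.02,0,0,0,1],[-0.02,0,0,0,1],[-0.02,0,0,0,1],[-0.02,0,0,0,1]]'; python3 -m pendant '[[0.01,0,0,0,1],[0.02,0,0,0,1],[0.03,0,0,0,1],[0.04,0,0,0,1],[0.05,0,0,0,1]]'; python3 -m pendant '[[0.01,0,0,0,1],[0.02,0,0,0,1],[0.03,0,0,0,1],[0.04,0,0,0,1],[0.05,0,0,0,1]]'; python3 -m pendant '[[0.01,0,0,0,1],[0.02,0,0,0,1],[0.03,0,0,0,1],[0.04,0,0,0,1],[0.05,0,0,0,1]]'; python3 -m pendant '[[0.03,0,0,0,1],[0.1,0,0,0,1],[0.4,0,0,0,1],[0.8,0,0,0,1],[1,0,0,0,1]]'
```

```text
clock: 38.55
position: [0.5162, -0.2177, 0.0642]
ee_rot: [-0.077, 0.997, 0.0, -0.0]
ft_force: [-4.6, 0.8, 3.1]
grip_width: -0.002
clock: 39.17
position: [0.5145, -0.218, 0.0642]
ee_rot: [-0.077, 0.997, -0.0, 0.0]
ft_force: [-0.8, -0.4, 0.6]
grip_width: -0.001
clock: 39.8
position: [0.5124, -0.2184, 0.0643]
ee_rot: [-0.077, 0.997, 0.0, 0.0]
ft_force: [-1.1, -0.5, -0.7]
grip_width: -0.001
clock: 40.42
position: [0.5104, -0.2186, 0.0643]
ee_rot: [-0.077, 0.997, 0.0, 0.0]
ft_force: [-0.2, -0.5, 0.7]
grip_width: -0.001
clock: 41.05
position: [0.4692, -0.2252, 0.0642]
ee_rot: [-0.076, 0.997, 0.0, -0.0]
ft_force: [-1.0, -0.1, 0.3]
grip_width: -0.004
```

Retreat and check one last time.

```bash
python3 -m pendant '[[0.3,0,-0.5,0,1],[0.5,0,-1.5,0,1],[0.8,0,-2.5,0,1],[1,0,-3.2,0,1],[1,0,-3.2,0,1]]'; python3 - <<'E'
from h import *
c=get_calibration('wrist');p,d=camera('wrist')
W=depthpts('wrist',d,c);z=W[...,2]
m=(z>0.107)&(z<0.118)&(p.max(2)<70)&(abs(W[...,0]-0.542)<.05)&(abs(W[...,1]+.214)<.05)
q=W[m];r=cv2.minAreaRect(q[:,:2].astype(np.float32));print(m.sum(),r, np.dot(r[0],[-.153,.9882]))
cv2.imwrite('pics/w12.png',cv2.resize(p[210:360,230:410],None,fx=4,fy=4,interpolation=cv2.INTER_CUBIC)[:,:,::-1])
p,d=camera('scene')
cv2.imwrite('pics/scene12.png',cv2.resize(p[130:270,210:390],None,fx=4,fy=4,interpolation=cv2.INTER_CUBIC)[:,:,::-1])
E
```

```text
clock: 41.68
position: [0.4316, -0.2316, 0.1943]
ee_rot: [-0.076, 0.997, -0.0, 0.002]
ft_force: [-0.7, 0.1, -0.4]
grip_width: 0.002
45 ((0.552903413772583, -0.21418212354183197), (0.009088908322155476, 0.005801532417535782), 8.506128311157227) -0.29624899679124356
```

View pics/scene12.png

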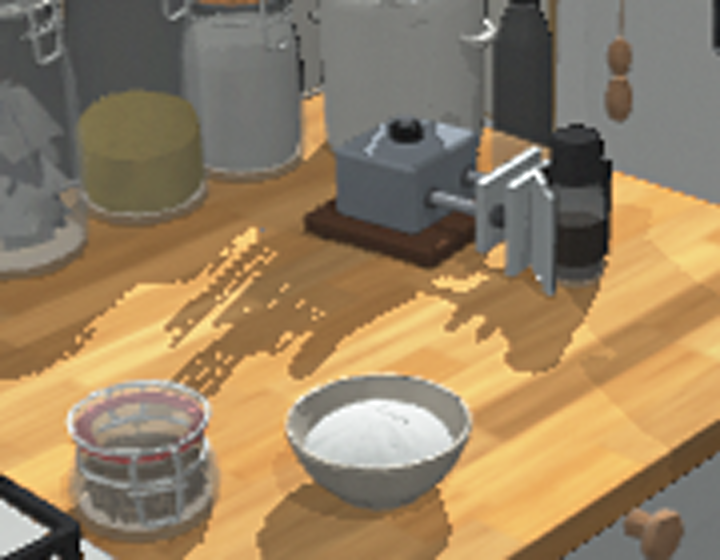

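View pics/w12.png

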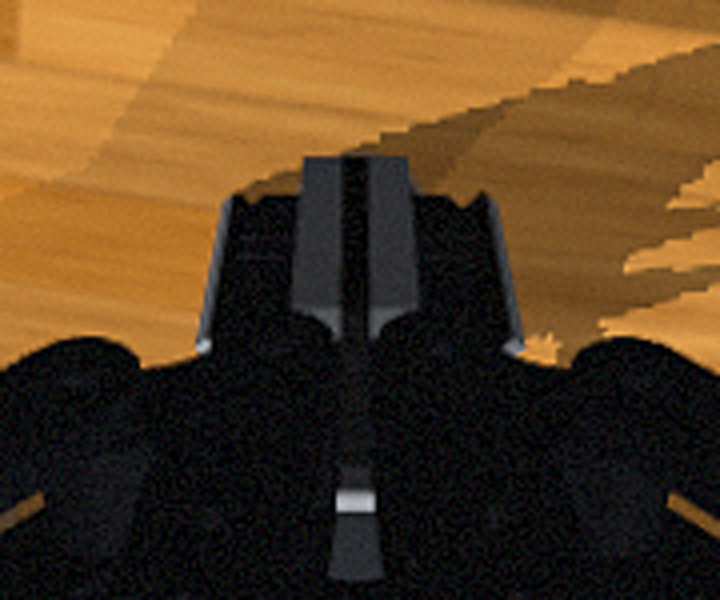

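```bash
python3 -m pendant '[[0,0,0,0,0],[0,0,0,0,0],[0,0,0,0,0],[0,0,0,0,0],[0,0,0,0,0]]'; python3 - <<'E'
from h import *
c=get_calibration('wrist');p,d=camera('wrist')
W=depthpts('wrist',d,c);z=W[...,2]
m=(z>0.107)&(z<0.118)&(p.max(2)<70)&(abs(W[...,0]-0.542)<.05)&(abs(W[...,1]+.214)<.05)
q=W[m];r=cv2.minAreaRect(q[:,:2].astype(np.float32));print(m.sum(),r, np.dot(r[0],[-.153,.9882]), np.dot(r[0],[.9882,.153]))
cv2.imwrite('pics/w13.png',cv2.resize(p[220:350,250:390],None,fx=4.5,fy=4.5,interpolation=cv2.INTER_CUBIC)[:,:,::-1])
p,d=camera('top');T=depthpts('top',d)
for u,v,zz in ((265,243,0),(226,212,0),(425,146,0)):
    pass
P0=np.load('pics/P.npy')
dz=np.abs(T[...,2]-P0[...,2])>0.02
for nm,(u0,u1,v0,v1) in dict(bowl=(240,290,220,270),jar=(208,246,192,232),bottle=(415,435,136,156)).items(): print(nm,dz[v0:v1,u0:u1].sum())
E
```

```text
clock: 42.4
position: [0.4313, -0.2309, 0.1922]
ee_rot: [-0.077, 0.997, 0.0, -0.0]
ft_force: [-0.7, 0.1, -0.3]
grip_width: 0.999
897 ((0.5406407713890076, -0.21381404995918274), (0.03576711192727089, 0.03515731543302536), 46.065364837646484) -0.2940090821921825 0.5015476606428623
bowl 21
jar 13
bottle 4
```

View pics/w13.png

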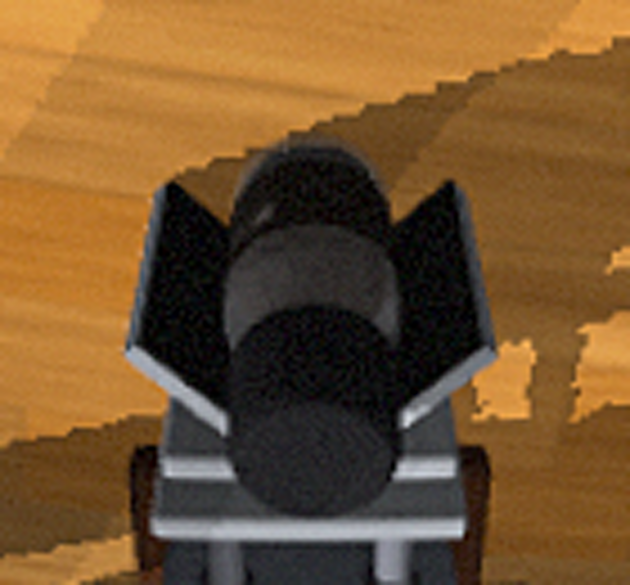

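```bash
python3 -c "
from workcell import hand_in
print(hand_in())"
```

```text
the job is handed in; nothing more can be done
None
```

The grinder is standing upright in the V, released, and I handed the job in at about 42 s. `hand_in` gives no verdict, so I don't know how it was judged.

**What I did:** I gripped the grinder by its cap, carried it round to the mouth of the V and slid it in until I felt contact. I then pressed it home at about 11 N on the wrist sensor, with almost no vertical force, for about 0.6 s. I eased back to about 3 N and let go. Last, I nudged it in with closed fingers and drew them back slowly so it would stay against both faces.

**Last checks:**
- **Position:** the scene picture shows it upright, and the wrist picture shows it nested evenly between both faces. The cap centre measured within 1 mm of the holder's centre line.
- **Other items:** the bowl, jar and bottle show no visible movement.

**What went wrong or stayed uncertain:**
- **Finger presses:** my first presses with closed fingers also gave an upward force on the tool of 7 to 12 N. The gripper's linkage was probably riding on the cap, so I did not rely on those and repeated the press while gripping the cap.
- **Height during the main press:** the grinder was probably about 0.5 mm off the worktop, which is inside the allowed height band.
- **Final contact:** I could not measure the small remaining force against the faces. I am inferring it from the slow withdrawal and the pictures.

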